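Find the hidden push catch and pop the charger's battery tray

TASK

The battery tray in the front of the blue charger console is held shut by a concealed catch: one of the four look-alike black plates set flush in its top gives way under a fingertip, the other three are solid. Feel across the plates gently with the fingertips, press the one that gives until the tray springs out by itself, then let go of it and move clear. Do not push or pull the tray with the hand, leave the battery pack lying in it, and leave the other things on the bench and console where they are.

Things in the scene. Friction and masses are not known exactly. Their poses are not given: they have to be found in the camera images.
- console: Blue charger console with an aluminium top, fixed to the bench, 200 (x) x 300 (y) x 110 (z) mm; place and turn vary. Origin under its centre, on the bench; its x axis points from the front (tray side, towards the robot) to the back, y along the row of plates, z up. The rear 90 mm of its top carries small parts up to 36 mm tall.
- plate_row (a point): Middle of the row of four identical black plates, 52 x 52 mm each, centred -93, -31, +31 and +93 mm from here along the console's y axis, parted by bars 8 mm wide. Here is console x = -30 mm, y = 0, and the height of the plates' faces: 109 mm above the bench, 1 mm below the console's top face. Three plates are rigid; any one of the four is the catch and looks the same.
- catch (a joint): How far the catch plate is pressed straight down (m): 0 up, 0.008 at its stop. A spring returns it; it takes 2.5 N to start it, 5 N at 0.005, where it frees the tray, and 6.5 N at its stop. The other plates do not move; pressed on them a finger meets solid resistance at once.
- tray (a joint): How far the battery tray stands out of the console (m): 0 shut, 0.06 fully out. Its spring drives it out within a second once the catch is pressed 0.005 deep, and it stays out after the catch is let go. Nothing else opens it.
- tray_front (a point): Centre of the outer face of the tray's yellow front plate, 254 mm wide and 64 mm tall, in the console's front side, 41 mm above the bench; moves with the tray in the console's -x direction. No handle.
- pack_center (a point): Centre of the battery pack, black with a red top, 100 x 74 x 44 mm, 0.3 to 0.6 kg, loose in the tray, hidden inside the console while the tray is shut, its centre 34 mm above the bench. To be left lying there.
- pin: Bystander: steel gudgeon pin, upright cylinder 20 mm across, 36 mm tall, standing on the rear part of the console's top; origin under its centre
- collar: Bystander: brass ring 34 mm across, 14 mm tall, lying on the rear part of the console's top; origin under its centre
- piston: Bystander: aluminium engine piston 72 mm across, 64 mm tall, standing on the bench to the left; origin under its centre
- oilcan: Bystander: brass oil can 80 mm across, 140 mm tall with its blue spout, on the bench to the left; origin under its centre
- carton: Bystander: open cardboard carton 90 x 90 x 100 mm on the bench beside the console; origin under its centre
- wrench: Bystander: steel wrench lying on the bench to the right; origin under its middle
- cup: Bystander: steel cup 70 mm across, 60 mm tall on the bench beside the console; origin under its centre

How it is judged:
By the outcome, as a careful person would: the job done as asked, in the order asked, and still so for the second after the job is handed in, with the robot touching nothing.
It also fails if it takes over 48 s, if anything falls off the work surface, if the arm or the gripper's body presses on something with over 40 N, if the wrist force passes 120 N, or if a joint passes its speed limit or range.

ROBOT

A 6-joint arm with a two-finger parallel gripper is mounted at the origin on the work surface. World frame = base frame: x ahead of the robot, y to its left, z up, the work surface at z = 0. Lengths are in m, angles in rad, forces in N, time in s.
With the tool pointing down it reaches from about 0.275 to 1 m from the base axis. Payload 8.4 kg.
Tool frame: the origin (TCP) lies on the centre line of the jaws, within the pads' length; the fingertips stand 17 mm ahead of it and the grasp point (between the pads) lies 2 mm behind it (bot.tcp_to_tips is the y of the fingertips in the tool frame, in m); y points along the fingers, z is the direction in which the jaws open and shut, and the axes are right-handed (so a half turn about y gives the same grasp; the last joint's range is limited). The gripper opens to 85 mm and grips with 20 to 120 N. Pads are 22 mm wide; open, the fingers measure 114 mm over their backs; the gripper's body (76 mm by 85 mm) begins 54 mm behind the grasp point. The pads swing forward as they close: fully open they stand 13 mm farther back than shut.
Start: joints at [1.284, 0.353, 1.633, -0, 1.155, -0.002], TCP at [0.176, 0.6, 0.248] pointing down, gripper open.
Joint ranges: [-2.63, 2.63], [-0.92, 2.1], [0.06, 2.66], [-1.3, 4.44], [0, 2.69], [-3.02, 3.02]. Speed limits (rad/s): [2.22, 2.22, 2.79, 3.14, 3.14, 3.14].

INTERFACE

Orientations are given as a unit quaternion [x, y, z, w].
In Python, from workcell import bot, hand, kinematics, get_obs, vision, hand_in gives the robot as it stands. The module is installed in compiled form; this text tells all that it offers. Calls block until the motion is done:
- bot.reach(position, orientation): joint-space move of the TCP to a pose.
- bot.servo_line(position, ori=None, velocity=0.15): straight line of the TCP; ori=None keeps the orientation; velocity is the mean speed in m/s.
- bot.goto_joints(angles): joint-space move.
- hand.move_gripper(opening, strength=None): finger opening in m; strength is the grip in N (None keeps the last); returns when the fingers have stopped.
- bot.dwell(seconds).
- kinematics.solve_ik(position, orientation): joint angles nearest the present ones, or None.
- get_obs(): the state.
- vision.read_camera(name): name is "side" or "top" or "wrist"; returns a dict with "frame" (384x512x3 uint8, red, green, blue), "intrinsics" (3x3 intrinsics, pixels), "view" (4x4, takes a point from world to camera coordinates). Camera axes: x right, y down, z forward; pixel columns grow to the right and rows downward; lengths in m; the calibration is good to about 2 mm. The wrist camera is an equidistant fisheye: a pixel r from the principal point sees the ray r / f radians off the axis. A picture is of the moment at which its call begins. There is no depth.
A pose or a line that the arm cannot do raises bot.IKError and nothing moves.
- hand_in(): hands the job in, once; it reports no verdict.
The state is a dict: "time_s": time; "joint_pos": joint angles; "joint_vel": joint speeds; "joint_efforts": joint torques, N m; "position": TCP position; "orientation": TCP orientation; "wrist_force": force on the tool from outside, world axes, zero at the start; "ft_torque": the same for the moment, N m; "gripper_width": finger opening in m.
Only numpy, scipy, OpenCV 4.12 (cv2) and the standard library are available. Lean on these libraries where they do the work, as an engineer would, in place of code of your own. Each camera call takes 0.05 s, during which the arm holds its last target.

## Working session

There is one attempt and no reset: what is moved stays moved. The work goes in short steps, each a Python script; the robot and the scene stay as the last script left them, time stands still between calls to the robot, and variables do not carry over. Pictures are saved under pics/ and viewed, and the job is handed in when it is done.

```bash
mkdir -p pics; python3 - <<'E'
from workcell import bot, hand, kinematics, get_obs, vision
import cv2, numpy as np
o=get_obs(); print(o['time_s'],o['position'],o['orientation'],o['wrist_force'],o['gripper_width'],bot.tcp_to_tips)
for n in ['top','side','wrist']:
    d=vision.read_camera(n); cv2.imwrite(f'pics/{n}0.png',d['frame'][...,::-1]); np.savez(f'pics/{n}0.npz',**d)
    print(n,d['intrinsics'].tolist(),np.round(d['view'],4).tolist())
E
```

```text
0.0 [0.17548062 0.59939574 0.24758668] [ 0.70042099 -0.10042513  0.10028601 -0.69947691] [-0.39626771 -0.39915739  0.67892914] 0.0853344844242692 0.017
top [[376.41385058444496, 0.0, 259.28934071750285], [0.0, 376.41385058444496, 195.63248441970427], [0.0, 0.0, 1.0]] [[0.0177, -0.9998, 0.0117, 0.0122], [-0.9942, -0.0188, -0.1063, 0.5397], [0.1065, -0.0098, -0.9943, 1.3683], [0.0, 0.0, 0.0, 1.0]]
side [[375.8524223082619, 0.0, 250.34228763462235], [0.0, 375.8524223082619, 191.61243345715252], [0.0, 0.0, 1.0]] [[0.7403, -0.6723, 0.0028, -0.3826], [-0.5064, -0.5604, -0.6553, 0.3553], [0.4422, 0.4837, -0.7554, 0.8924], [0.0, 0.0, 0.0, 1.0]]
wrist [[297.3186396354542, 0.0, 257.62374000135867], [0.0, 297.3186396354542, 194.0181818830315], [0.0, 0.0, 1.0]] [[0.2806, 0.9598, -0.0006, -0.6231], [0.9093, -0.2656, 0.3204, -0.0409], [0.3074, -0.0904, -0.9473, 0.3811], [0.0, 0.0, 0.0, 1.0]]
```

View pics/top0.png

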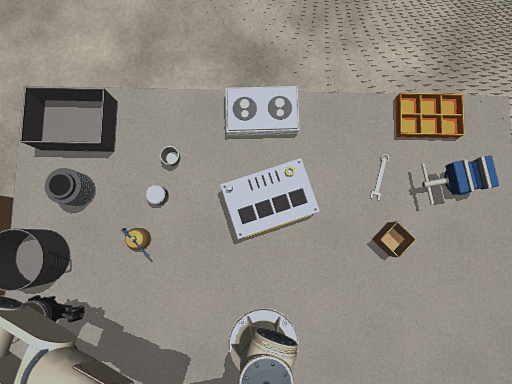

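View pics/side0.png

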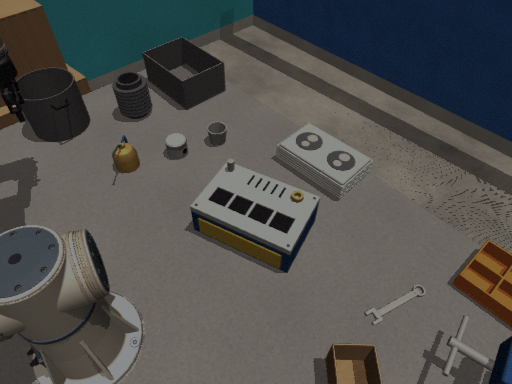

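The top view shows the console at about (270,198). Its plates are near (248,215), (264,209), (281,204) and (297,197), the pin is at (228,188) and the collar at (289,171). The side view shows the yellow tray front shut at about (238,240). Next I'll measure the plates.

```bash
cat > h.py <<'E'
import numpy as np, cv2
def ray(d,u,v):
    K=d['intrinsics'];V=d['view'];R=V[:3,:3];t=V[:3,3]
    r=R.T@np.linalg.inv(K)@np.array([u,v,1.]); return -R.T@t, r
def onplane(d,u,v,z):
    c,r=ray(d,u,v); return c+r*(z-c[2])/r[2]
def plates(d,roi):
    x0,y0,x1,y1=roi; f=d['frame'][y0:y1,x0:x1]
    S=4; g=cv2.resize(f,None,fx=S,fy=S,interpolation=cv2.INTER_CUBIC).max(2)
    m=(g<95).astype(np.uint8)
    cs,_=cv2.findContours(m,cv2.RETR_EXTERNAL,cv2.CHAIN_APPROX_NONE)
    out=[]
    for c in cs:
        a=cv2.contourArea(c)/S/S
        if a<80: continue
        M=cv2.moments(c); out.append((a,(M['m10']/M['m00']+.5)/S-.5+x0,(M['m01']/M['m00']+.5)/S-.5+y0))
    return out
E
python3 - <<'E'
from h import *
for n,roi in [('top',(235,185,310,227)),('side',(200,183,300,235))]:
    d=dict(np.load(f'pics/{n}0.npz'))
    P=[]
    for a,u,v in plates(d,roi):
        p=onplane(d,u,v,.109); P.append(p); print(n,round(a),round(u,1),round(v,1),np.round(p,4))
    P=np.array([p for p in P]); P=P[np.argsort(P[:,1])]
    print(P.mean(0),np.linalg.norm(np.diff(P,axis=0),axis=1))
E
```

```text
top 215 246.8 214.1 [0.4653 0.0652 0.109 ]
top 215 263.8 208.5 [0.486  0.0064 0.109 ]
top 214 280.6 202.9 [ 0.5067 -0.052   0.109 ]
top 212 297.4 197.3 [ 0.5274 -0.1104  0.109 ]
[ 0.49634253 -0.02267258  0.109     ] [0.06199396 0.06194496 0.06234813]
side 241 210.5 229.4 [ 0.3726 -0.0048  0.109 ]
side 332 281.4 222.1 [ 0.5255 -0.1114  0.109 ]
side 341 222.5 224.3 [ 0.4061 -0.0129  0.109 ]
side 313 260.4 213.2 [ 0.5049 -0.053   0.109 ]
side 295 240.3 204.7 [0.4841 0.0055 0.109 ]
side 279 220.8 196.4 [0.4635 0.064  0.109 ]
[ 0.4594636  -0.01874927  0.109     ] [0.06195607 0.10651506 0.03447809 0.11197739 0.06209459]
```

```bash
cat >> h.py <<'E'
from scipy.spatial.transform import Rotation as Ro
C=np.array([.4955,-.0229]); Y=np.array([-.3334,.9428]); Y/=np.linalg.norm(Y); X=np.array([Y[1],-Y[0]])
def quat(s=1):
    y=np.array([0,0,-1.]); z=s*np.array([Y[0],Y[1],0]); x=np.cross(y,z)
    return Ro.from_matrix(np.c_[x,y,z]).as_quat()
def pl(i): return C+Y*[-.093,-.031,.031,.093][i]
E
python3 - <<'E'
from h import *
from workcell import bot, hand, kinematics, get_obs, vision
j=get_obs()['joint_pos']
best=None
for s in (1,-1):
    q=kinematics.solve_ik([*pl(3),.20],quat(s)); print(s,None if q is None else np.round(q,3))
    if q is not None and (best is None or np.abs(q-np.array(j)).max()<best[0]): best=(np.abs(q-np.array(j)).max(),s)
s=best[1]; print(s)
bot.servo_line([.1755,.5994,.29],velocity=.2)
bot.reach([*pl(3),.20],quat(s))
print(get_obs()['time_s'])
hand.move_gripper(0.0,20)
print(get_obs()['time_s'])
bot.servo_line([*pl(3),.138],velocity=.1)
o=get_obs();print(o['time_s'],o['position'],o['wrist_force'],o['gripper_width'])
bot.servo_line([*pl(3),.136],velocity=.05)
o=get_obs();print(o['time_s'],o['position'],o['wrist_force'])
d=vision.read_camera('side'); cv2.imwrite('pics/side1.png',cv2.resize(d['frame'][100:300,120:380,::-1],None,fx=3,fy=3))
E
```

```text
1 [ 0.135  0.168  2.006 -0.     0.968 -1.775]
-1 [ 0.135  0.168  2.006 -0.     0.968  1.366]
-1
2.7083
3.475
4.2417 [0.46478374 0.06482261 0.1382792 ] [ 0.19140302 -0.50801372 -0.60669411] -9.148403787962962e-05
4.4917 [0.46472951 0.06481198 0.13637706] [-0.21245664 -0.3537868  -0.80209692]
```

View pics/side1.png

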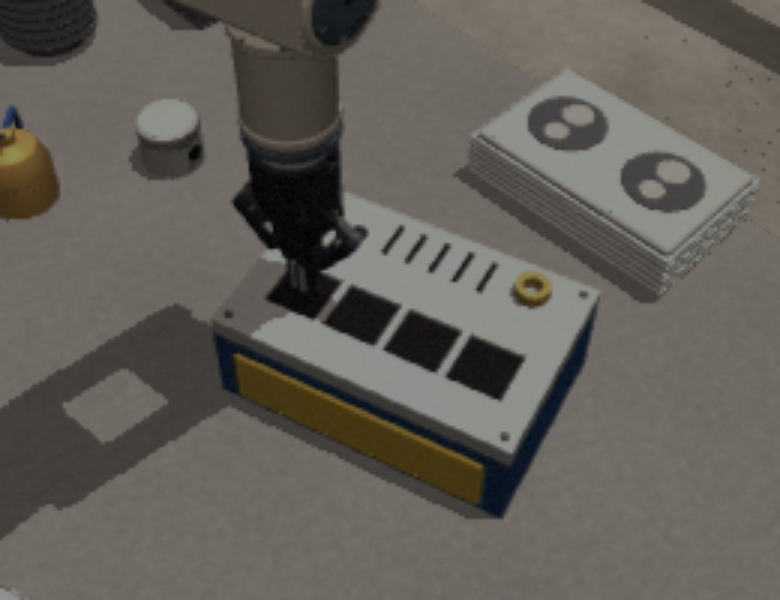

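The fingers are shut and hovering over the leftmost plate, at about (300,290) in this crop. They are clear of the pin. Next I'll feel down in small steps.

```bash
cat >> h.py <<'E'
def feel(i,top=.131,step=.0005,bottom=.124,fmax=4.0,log=True):
    from workcell import bot,get_obs
    p=pl(i); bot.servo_line([*p,top],velocity=.06)
    f0=np.mean([ (bot.dwell(.02),get_obs()['wrist_force'][2])[1] for _ in range(5)])
    z=top; L=[]
    while z>bottom:
        z-=step; bot.servo_line([*p,z],velocity=.02)
        o=get_obs(); f=o['wrist_force'][2]-f0; L.append((round(z*1e3,1),round(o['position'][2]*1e3,2),round(f,2)))
        if f>fmax: break
    print(i,'t',o['time_s'],'f0',round(f0,2),L)
    return L
E
python3 - <<'E'
from h import *
from workcell import bot
feel(3)
E
```

```text
3 t 7.625 f0 0.2 [(130.5, np.float64(130.5), np.float64(-0.14)), (130.0, np.float64(129.98), np.float64(-1.17)), (129.5, np.float64(129.48), np.float64(-0.58)), (129.0, np.float64(128.96), np.float64(-0.14)), (128.5, np.float64(128.48), np.float64(-0.03)), (128.0, np.float64(127.96), np.float64(0.32)), (127.5, np.float64(127.46), np.float64(-0.09)), (127.0, np.float64(126.98), np.float64(-0.48)), (126.5, np.float64(126.46), np.float64(-0.21)), (126.0, np.float64(126.06), np.float64(3.03)), (125.5, np.float64(126.04), np.float64(10.17))]
```

The leftmost plate is solid: the force rose from 3 to 10 N with no further travel past z=126.05. On to the next one.

```bash
python3 - <<'E'
from h import *
from workcell import bot
bot.servo_line([*pl(3),.134],velocity=.06)
bot.servo_line([*pl(2),.134],velocity=.12)
feel(2,top=.1275,fmax=3.8)
E
```

```text
2 t 9.925 f0 -0.02 [(127.0, np.float64(127.05), np.float64(0.22)), (126.5, np.float64(126.5), np.float64(-0.28)), (126.0, np.float64(126.08), np.float64(1.49)), (125.5, np.float64(126.05), np.float64(9.33))]
```

Plate 2 is solid as well, with the same stop at 126.05.

```bash
python3 - <<'E'
from h import *
from workcell import bot
bot.servo_line([*pl(2),.134],velocity=.06)
bot.servo_line([*pl(1),.134],velocity=.12)
feel(1,top=.1275,fmax=3.8)
E
```

```text
1 t 12.225 f0 -0.19 [(127.0, np.float64(127.05), np.float64(0.8)), (126.5, np.float64(126.5), np.float64(0.32)), (126.0, np.float64(126.09), np.float64(1.86)), (125.5, np.float64(126.08), np.float64(8.07))]
```

Plate 1 is solid. Next I'll feel plate 0, and if it gives I'll press on to about 6.5 mm.

```bash
python3 - <<'E'
from h import *
from workcell import bot,get_obs,vision
bot.servo_line([*pl(1),.134],velocity=.06)
bot.servo_line([*pl(0),.134],velocity=.12)
L=feel(0,top=.1275,bottom=.1242,fmax=5)
if L[-1][2]<5:
    L=feel(0,top=.1242,step=.001,bottom=.1197,fmax=8)
    bot.dwell(1.0); o=get_obs(); print(o['time_s'],o['position'],o['wrist_force'])
for n in ('side','top'):
    d=vision.read_camera(n); cv2.imwrite(f'pics/{n}2.png',cv2.resize(d['frame'][100:300,120:380,::-1],None,fx=3,fy=3))
E
```

```text
0 t 15.275 f0 0.17 [(127.0, np.float64(127.06), np.float64(-0.15)), (126.5, np.float64(126.49), np.float64(-0.06)), (126.0, np.float64(126.09), np.float64(1.68)), (125.5, np.float64(125.73), np.float64(4.26)), (125.0, np.float64(125.19), np.float64(4.81)), (124.5, np.float64(124.7), np.float64(4.21)), (124.0, np.float64(124.25), np.float64(5.45))]
```

View pics/side2.png

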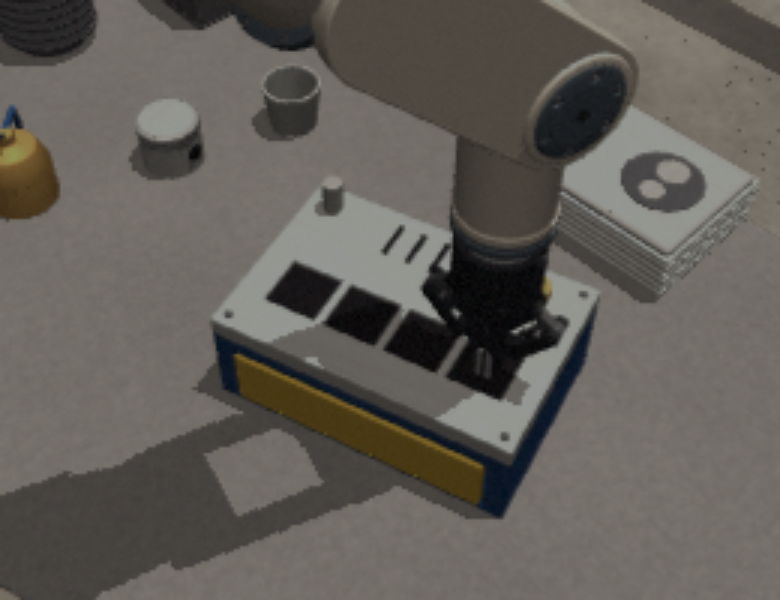

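Plate 0 gives: it went down 1.85 mm at about 4–5 N, and the tray is still shut. I'll press further.

```bash
python3 - <<'E'
from h import *
from workcell import bot,get_obs,vision
p=pl(0)
for z in (.123,.122,.121,.120,.1192):
    bot.servo_line([*p,z],velocity=.02); o=get_obs(); print(z,round(o['position'][2],5),round(o['wrist_force'][2],2))
    if o['wrist_force'][2]>12: break
bot.dwell(1.0); o=get_obs(); print(o['time_s'],o['position'],o['wrist_force'])
for n in ('side','top'):
    d=vision.read_camera(n); cv2.imwrite(f'pics/{n}3.png',cv2.resize(d['frame'][100:300,120:380,::-1],None,fx=3,fy=3))
E
```

```text
0.123 0.12324 6.09
0.122 0.12222 5.17
0.121 0.12111 3.79
0.12 0.12007 4.07
0.1192 0.11927 6.17
17.625 [ 0.52660995 -0.11060269  0.11930073] [-0.76653836 -0.18067325  5.34025186]
```

View pics/side3.png

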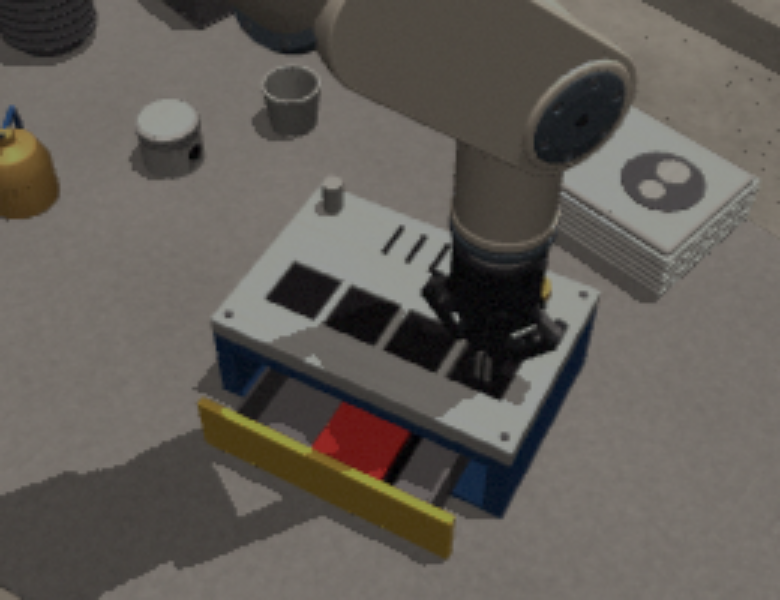

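The tray has sprung out: its yellow front is now at about (325,480), with the red pack lying in it at (365,440). I'll release the plate, lift clear and check.

```bash
python3 - <<'E'
from h import *
from workcell import bot,get_obs,vision
p=pl(0)
bot.servo_line([*p,.26],velocity=.1)
bot.reach([.30,.30,.36],get_obs()['orientation'])
bot.dwell(.5); o=get_obs(); print(o['time_s'],o['position'],o['wrist_force'])
for n in ('side','top'):
    d=vision.read_camera(n); np.savez(f'pics/{n}4.npz',**d); cv2.imwrite(f'pics/{n}4.png',cv2.resize(d['frame'][100:300,120:380,::-1],None,fx=3,fy=3))
    f=d['frame']; g=np.load(f'pics/{n}0.npz')['frame']
E
```

```text
21.5333 [0.30010075 0.29992358 0.35998387] [ 0.16534455  1.55719147 -0.18346953]
```

View pics/side4.png

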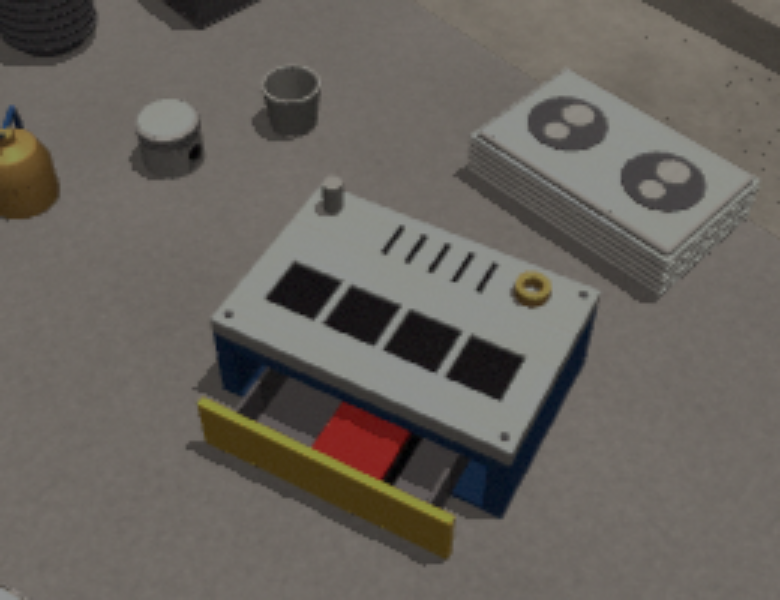

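View pics/top4.png

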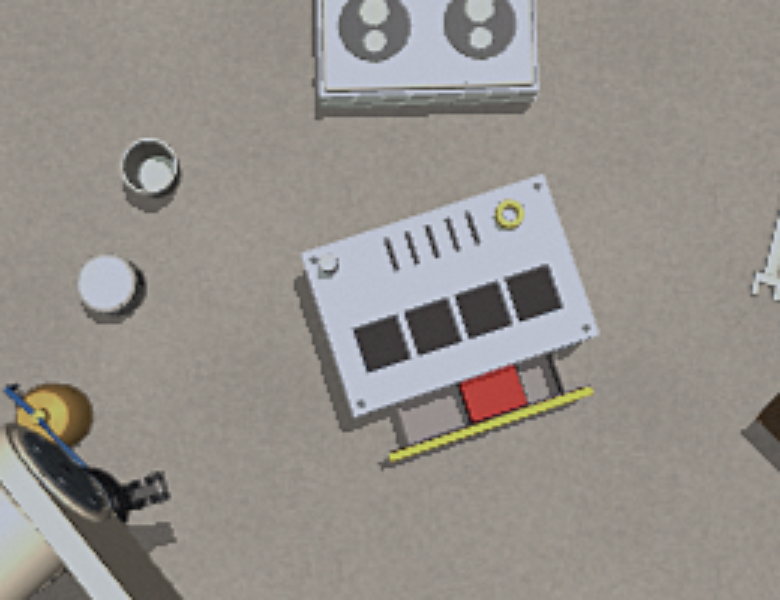

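Both views show the tray out, the pack in it, the plates flush, and the pin and collar in place. The wrist reading had 1.6 N in y, so I'll recheck that and measure the tray travel before handing in.

```bash
python3 - <<'E'
from h import *
from workcell import bot,get_obs,hand_in
F=[]
for _ in range(8): bot.dwell(.03); F.append(get_obs()['wrist_force'])
print(np.mean(F,0),np.std(F,0))
for n in ('top','side'):
    d=dict(np.load(f'pics/{n}4.npz')); hsv=cv2.cvtColor(d['frame'],cv2.COLOR_RGB2HSV)
    m=cv2.inRange(hsv,(22,150,60),(33,255,255)); m[:, :185]=0; m[:205]=0
    v,u=np.nonzero(m); p=onplane(d,u.mean(),v.mean(),.073 if n=='top' else .041)
    print(n,len(u),u.mean(),v.mean(),p,'console x',(p[:2]-C)@X-.03)
    a=d['frame'].astype(int); b=np.load(f'pics/{n}0.npz')['frame'].astype(int)
    D=(np.abs(a-b).max(2)>40).astype(np.uint8); k,_,st,_=cv2.connectedComponentsWithStats(D)
    print([s.tolist() for s in st[1:] if s[4]>12])
hand_in(); print(get_obs()['time_s'])
E
```

```text
[ 0.23219352 -0.13109073  0.06024944] [0.39036903 0.5198442  0.39969008]
top 14 286.5 239.28571428571428 [ 0.38054855 -0.07684696  0.073     ] console x -0.15636041449630717
[[245, 215, 73, 42, 856], [0, 241, 226, 143, 14940], [235, 325, 11, 19, 80], [247, 330, 40, 28, 455], [284, 336, 24, 29, 205], [275, 349, 8, 6, 20], [282, 353, 24, 25, 99], [160, 357, 67, 27, 855]]
side 351 230.82621082621083 256.5726495726496 [ 0.38413035 -0.06880791  0.041     ] console x -0.15030335802183575
[[0, 0, 10, 9, 58], [40, 0, 75, 117, 2646], [0, 51, 27, 72, 749], [0, 157, 39, 76, 1759], [39, 192, 74, 62, 1062], [185, 218, 96, 70, 2191], [72, 230, 26, 36, 229], [100, 251, 10, 33, 139], [37, 259, 29, 55, 525], [79, 258, 26, 43, 609], [66, 267, 6, 15, 23], [71, 292, 9, 27, 110], [61, 299, 4, 15, 44], [0, 315, 11, 9, 59], [8, 371, 29, 13, 256]]
the job is handed in; nothing more can be done
the job is handed in; nothing more can be done
```

The tray is open and the job is handed in. The catch was the rightmost plate (y = -93 mm), which I pressed until the tray sprang out by itself.

**Finding the catch:** I felt the four plates from left to right with closed fingertips. The first three were solid, each stopping at the same height with 8–10 N and no travel. The fourth gave at about 4–5 N.

**Pressing it:** I pressed it about 6.8 mm deep at 5–6 N. After that I let go, lifted straight up and moved the arm aside. The hand did not touch the tray.

**Last checks:**
- **Tray and plates:** both views show the tray out, the red pack lying in it, and the plates level again.
- **Bystanders:** comparing pictures before and after showed changes only at the tray, the robot and its shadow. The arm hides part of the top view near the oil can, but the can looks unmoved.
- **Wrist force:** one reading after the move showed 1.6 N sideways. The average over the next eight readings was zero within noise.
- **Time:** about 22 s at hand-in.

**Where the checks disagreed:** the two views put the tray's travel at about 50 mm (side) and 56 mm (top), against a nominal 60 mm. Both are rough: the top view used only 14 yellow pixels, and the side view mixed the plate's top edge with its face. I took the tray as fully out from the pictures, without a firm measurement.

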